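Third hand at the engraver's bench

TASK

Get the engraving station ready: first turn the lever of the air valve to half open (the lever at 45 degrees to the pipe), then set the rectangular brass block lengthwise, the same way up as it stands now, into the channel of the steel fixture and push it along against the sprung plunger until it meets the two shoulders squarely. Finish while still holding it firmly home there against the spring, without ramming it; do not let go. Leave the other things on the bench where they are.

Things in the scene. Friction and masses are not known exactly. Their poses are not given: they have to be found in the camera images.
- blank: rectangular brass block, 50 long (its x) x 34 wide (y) x 36 high (z), about 0.45 kg, standing loose on the bench with z up; origin at the centre of its underside. Either end may go first into the fixture; told from the other two brass blanks by its shape
- fixture: dark steel fixture fixed to the bench; base plate 160 (x) x 110 (y) x 20 high, origin at the centre of its underside. On the plate two straight steel rails, 8 wide and 8 high (tops 28 above the bench), form a channel 40 wide along x, centred on y = 0, from x = -50 to the shoulders at x = +35; flared entry from x = -72 to -50. Push direction is +x
- seat (a point): where the centre of the block's underside is when the block is home: on top of the base plate (20 above the bench), 10 mm in +x of the fixture's origin, same axes as the fixture (x is the push direction)
- stop: the hard stop: two fixed steel shoulders at the +x end of the channel, one either side of the plunger; faces at fixture x = +35 looking to -x, from y = 9 to 35 and -9 to -35, 32 high above the plate (tops 52 above the bench). Origin same as the fixture's
- plunger (a joint): the sprung plunger, a 13 dia round steel rod along fixture x, its axis 25 above the plate, between the shoulders. 0 at rest, when its tip stands 12 mm out from the shoulder faces; grows (m) as it is pressed in towards +x: 0.012 when the block meets the shoulders. It pushes back with 5 N at first and 14 N at 0.012, and drives a released block back
- valve (a joint): angle of the air valve's lever (rad): 0 = shut, lever square across the pipe; pi/2 = fully open, lever along the pipe; grows anticlockwise seen from above. Half open is 0.785. Light friction (0.12 N m); it stays where it is left
- valve_axis (a point): point on the valve's vertical turning axis at the lever's mid height, 81 above the bench, on a fixed manifold whose copper pipe (20 dia, 38 above the bench) runs along this point's y for 110 either way, with brass fittings; a small gauge stands at y = +75, 77 high. With the joint at 0 the lever points along this point's -x
- valve_grip (a point): point to take the lever, in the middle of its width and height, 60 from the axis; turns with the lever, whose length runs along this point's x (free end at -x, 26 further out). The black grip is 56 long, 12 wide, 16 high, nothing beneath it
- handpiece: air engraving handpiece lying on its fixed rest, 160 along y x 40 x 53 high
- round_blank: round brass blank, an upright cylinder 42 dia x 36 high; not for this job (mm); loose, to be left alone; origin at the centre of its underside
- plate_blank: flat brass plate 62 x 46 x 10; not for this job (mm); loose, to be left alone; origin at the centre of its underside
- brass_egg: brass egg on a round wooden foot, 56 dia x 73 high (mm); loose, to be left alone; origin at the centre of its underside
- copper_egg: copper egg on a round wooden foot, 56 dia x 73 high (mm); loose, to be left alone; origin at the centre of its underside
- ink_tin: flat round black tin, 72 dia x 16 high (mm); loose, to be left alone; origin at the centre of its underside
- tape_roll: roll of tape lying flat, 100 outside dia, 80 inside, 22 high (mm); loose, to be left alone; origin at the centre of its underside
- punch_cup: round wooden cup of upright steel punches, 72 dia, 135 high (mm); loose, to be left alone; origin at the centre of its underside
- hammer: small chasing hammer lying on the bench, handle towards its -x; loose, to be left alone
Not all that is in view belongs to the job. Leave any blue, orange or purple look-alike of the blank alone.

How it is judged:
On the way, in this order (a step that is already met when the one before it is completed fails the run):
1. the valve lever stands half open (value of joint valve between 0.6804 and 0.8904 rad), for 0.3 s.
2. the block lies in the channel between the rails (y of blank in the frame of seat between -0.0045 and 0.0045 m and z of blank in the frame of seat between -0.003 and 0.004 m and angle between the x axis of blank and the x axis of fixture, either way round below 0.15 rad and x of blank in the frame of seat above -0.045 m), for 0.2 s.
At the end, for the whole second after the job is handed in: Valve lever within 6 degrees of half open; block in the channel (4.5 mm sideways, 4 mm in height, 3.4 degrees of straight), within 2 mm of the shoulders, plunger in at least 10.5 mm, touching the shoulders with 1 to 40 N, fingers still pressing or holding it (all of step 1 and y of blank in the frame of seat between -0.0045 and 0.0045 m and z of blank in the frame of seat between -0.003 and 0.004 m and angle between the x axis of blank and the x axis of fixture, either way round below 0.06 rad and x of blank in the frame of seat above -0.002 m and value of joint plunger above 0.0105 m and contact force between blank and stop between 1 and 40 N and contact force between the fingers and blank above 2 N); the arm keeps its last pose, push and grip.
It fails at once if the block is rammed into the stop (more than 60 N) (contact force between blank and stop above 60 N).
It fails at once if another thing on the bench is moved by more than 30 mm (distance of any of round_blank, plate_blank, brass_egg, copper_egg, ink_tin, tape_roll, punch_cup, hammer from where it was at the start of the episode above 0.03 m).
It also fails if it takes over 64 s, if anything falls off the work surface, if the arm or the gripper's body presses on something with over 40 N, if the wrist force passes 120 N, or if a joint passes its speed limit or range.

ROBOT

A 6-joint arm with a two-finger parallel gripper is mounted at the origin on the work surface. World frame = base frame: x ahead of the robot, y to its left, z up, the work surface at z = 0. Lengths are in m, angles in rad, forces in N, time in s.
With the tool pointing down it reaches from about 0.325 to 0.9 m from the base axis. Payload 6.1 kg.
Tool frame: the origin (TCP) lies between the finger pads; the fingertips stand r.tip_reach ahead of it and the grasp point (between the pads) lies 11 mm behind it (r.tip_reach is the distance from the TCP to the fingertips, in m); z points along the fingers, x is the direction in which the jaws open and shut, and the axes are right-handed (so a half turn about z gives the same grasp; the last joint's range is limited). The gripper opens to 87 mm and grips with 3 to 60 N. Pads are 19 mm wide; open, the fingers measure 117 mm over their backs; the gripper's body (75 mm by 190 mm) begins 51 mm behind the grasp point.
Start: joints at [1.08, 0.22, 1.526, -0, 1.395, -0.126], TCP at [0.223, 0.584, 0.231] pointing down, gripper open.
Joint ranges: [-2.98, 2.98], [-0.91, 2.08], [0.09, 2.57], [-1.24, 4.39], [0.2, 2.65], [-2.68, 2.68]. Speed limits (rad/s): [2.57, 2.57, 3.01, 3.14, 3.14, 3.14].

INTERFACE

Orientations are given as [roll, pitch, yaw] about the fixed x, y, z axes, in that order (R = Rz(yaw) Ry(pitch) Rx(roll)).
In Python, from bench import r, optics, order gives the robot as it stands.
- The arm moves only by the tool jog_arm, never from a script. Its argument "moves" is a list of rows, each an object of numbers: "x", "y", "z": the shift along the tool's x, y, z in mm; "roll": the turn about the tool's z in degrees. In form: [{"x": .., "y": .., "z": .., "roll": ..}, ...]. A call has 1 to 5 rows; each row is the pose to reach, as a shift and turn from the pose commanded when the call began, along the tool's axes at that moment; what a row does not reach only later rows make up. A row lasts 1/8 s, in which the tool goes at most 62.5 mm and 10.7 degrees, less where a joint would pass 70% of its speed; a pose out of reach is approached as far as the arm can. A call with a gripper value outside its range is refused whole. "fingers" is the finger opening in mm, from 0 to 87, set as the call begins (left out, the last holds). The fingers move at their own pace and stop on an object; "newtons" is the grip in N (left out, the last holds). Time passes only in rows, so rows that repeat a pose let the fingers close. It gives the time, the measured TCP pose, the force and the opening at its end, in the units of the state.
- r.read_state(): the state, without advancing time (a new reading comes with each control period).
- optics.capture(name): name is "side" or "top"; returns a dict with "image" (384x512x3 uint8, blue, green, red), "depth" (384x512 float32, m along the optical axis (not along the pixel's ray), 0 where there is no reading), "camera_matrix" (3x3 intrinsics, pixels), "R" (3x3) and "t" (3): a world point X has camera coordinates R X + t. Camera axes: x right, y down, z forward; pixel columns grow to the right and rows downward; lengths in m; the calibration is good to about 2 mm. A picture is of the moment at which its call begins.
- order.close_job(): hands the job in, once; it reports no verdict.
The state is a dict: "time": time; "q": joint angles; "qvel": joint speeds; "joint_efforts": joint torques, N m; "tcp_pos": TCP position; "orientation": TCP orientation; "force": force on the tool from outside, world axes, zero at the start; "moment": the same for the moment, N m; "finger_gap": opening from 0.0 (shut) to 1.0 (fully open).
Only numpy, scipy, OpenCV 4.12 (cv2) and the standard library are available. Lean on these libraries where they do the work, as an engineer would, in place of code of your own. Each camera call takes 0.05 s, during which the arm holds its last target.

## Working session

There is one attempt and no reset: what is moved stays moved. The work goes in short steps, Python scripts to look and compute and a tool call to move; the robot and the scene stay as the last step left them, time stands still between calls to the robot, and variables do not carry over. Pictures are saved under pics/ and viewed, and the job is handed in when it is done.

Besides the shell and the picture viewer there is one more tool, called after "Call:" by a JSON object that holds its "fn" and its "kwargs". jog_arm: Moves the arm, as the interface text tells. Its arguments: {"type":"object","properties":{"moves":{"type":"array","items":{"type":"object","properties":{"x":{"type":"number"},"y":{"type":"number"},"z":{"type":"number"},"roll":{"type":"number"}}}},"fingers":{"type":"number"},"newtons":{"type":"number"}},"required":["moves"]}

```bash
mkdir -p pics; ls
python3 - <<'E'
from bench import r, optics
import cv2,numpy as np
print(r.read_state(), r.tip_reach)
for n in("side","top"):
    c=optics.capture(n); cv2.imwrite(f"pics/{n}0.png",c["image"]); np.savez(f"{n}0.npz",**c)
    print(n,c["camera_matrix"],c["R"],c["t"])
E
```

```text
pics
{'time': 0.0, 'q': array([ 1.07989899e+00,  2.21221199e-01,  1.52759388e+00,  1.49685958e-05,
        1.39472802e+00, -1.26099509e-01]), 'qvel': array([ 0.00132217, -0.00115616, -0.001936  , -0.00010966, -0.00197988,
       -0.00066745]), 'joint_efforts': array([ 1.27386047e-03, -4.94624519e+01, -3.87365091e+01,  6.99451938e-02,
        5.75490540e-02, -1.71786683e-04]), 'tcp_pos': array([0.22268595, 0.58333424, 0.22944944]), 'orientation': array([-3.14133274e+00,  1.93310277e-03,  1.20599611e+00]), 'force': array([ 0.33276147, -0.10251375, -0.72197523]), 'moment': array([-0.03540642, -0.03022478,  0.01463452]), 'finger_gap': 1.0014417958912312} 0.008
side [[397.37434936   0.         259.21634265]
 [  0.         397.37434936 190.08160284]
 [  0.           0.           1.        ]] [[ 0.99846721 -0.05527037  0.00290107]
 [-0.02624049 -0.5188867  -0.85444019]
 [ 0.04873055  0.85305438 -0.51954168]] [-0.56908751  0.05344208  1.18620373]
top [[353.56997299   0.         248.46884792]
 [  0.         353.56997299 185.64448143]
 [  0.           0.           1.        ]] [[-0.01417597 -0.99964203 -0.02269032]
 [-0.98374506  0.01800597 -0.17866574]
 [ 0.17901035  0.01978873 -0.98364816]] [-0.04578961  0.55986278  0.97806385]
```

Run:
```python
import cv2
for n in("side","top"):
    i=cv2.imread(f"pics/{n}0.png"); cv2.imwrite(f"pics/{n}0b.png",cv2.resize(i,(800,600),interpolation=cv2.INTER_CUBIC))
```

```text
(no output)
```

View pics/side0b.png

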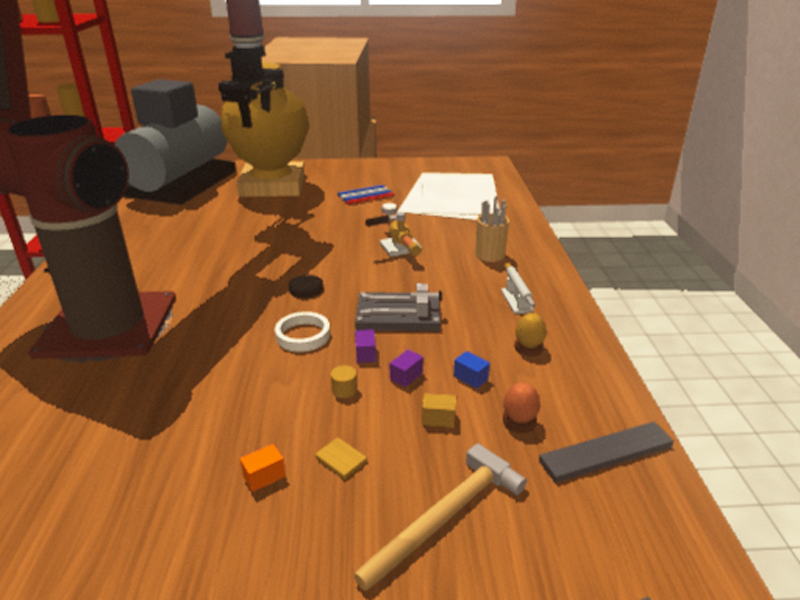

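View pics/top0b.png

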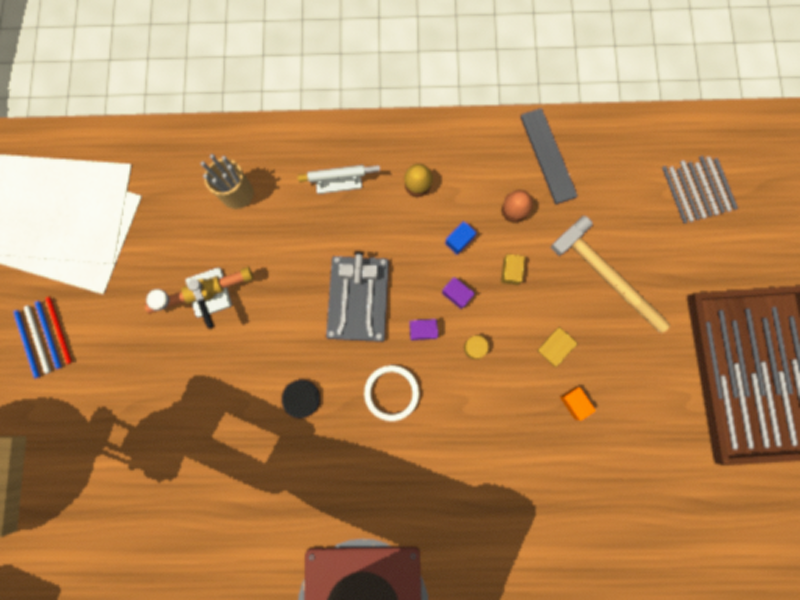

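The top view (800×600) has up = +x and left = +y. It shows the valve at (208,290) with its black lever pointing to (207,322), the fixture at (358,298) with shoulders at its upper (+x) end, and the rectangular brass block at (514,269). I'll zoom in and measure next.

```bash
cat > h.py <<'E'
import numpy as np,cv2
def load(n): return dict(np.load(n))
def pts(c):
    K=c["camera_matrix"];d=c["depth"];v,u=np.mgrid[:384,:512]
    X=np.stack([(u-K[0,2])/K[0,0]*d,(v-K[1,2])/K[1,1]*d,d],-1)
    return (X-c["t"])@c["R"]   # R^T(X-t)
def ray(c,u,v,z):
    K=c["camera_matrix"];d=c["R"].T@np.array([(u-K[0,2])/K[0,0],(v-K[1,2])/K[1,1],1]);o=-c["R"].T@c["t"]
    return o+d*(z-o[2])/d[2]
def proj(c,P):
    K=c["camera_matrix"];q=K@(c["R"]@np.asarray(P,float)+c["t"]);return q[:2]/q[2]
E
python3 - <<'E'
from h import *
c=load("top0.npz");P=pts(c)
im=c["image"]
def crop(n,x0,y0,w,h,s):
    cv2.imwrite(n,cv2.resize(im[y0:y0+h,x0:x0+w],None,fx=s,fy=s,interpolation=cv2.INTER_CUBIC))
crop("pics/valve_t.png",80,150,100,75,8)
crop("pics/fix_t.png",195,150,70,75,8)
print("table z",np.median(P[200:240,150:180,2]), P[173,230],P[172,329])
# brass block mask
hsv=cv2.cvtColor(im,cv2.COLOR_BGR2HSV)
for (u,v) in [(329,172),(305,222),(357,222),(131,205),(131,195),(130,180)]: print(u,v,hsv[v,u],P[v,u])
# rect of top face
top=(P[...,2]>0.028)&(P[...,2]<0.045);m=np.zeros((384,512),np.uint8);m[155:190,312:345]=top[155:190,312:345]
n,l,s,_=cv2.connectedComponentsWithStats(m);k=1+np.argmax(s[1:,4]);Q=P[l==k]
print(len(Q),Q.mean(0)); print(cv2.minAreaRect((Q[:,:2]*1000).astype(np.float32)))
E
```

```text
table z 0.0004409415234369284 [ 0.59762845 -0.0013017   0.05016817] [ 0.59792325 -0.29272733  0.03710997]
329 172 [ 21 190 221] [ 0.59792325 -0.29272733  0.03710997]
305 222 [ 21 186 225] [ 0.45196973 -0.21586433  0.03746511]
357 222 [ 21 188 225] [ 0.45158312 -0.37224055  0.01024647]
131 205 [13 96 69] [0.50306029 0.27269383 0.08910891]
131 195 [26 21 98] [0.5315419  0.27454213 0.08754854]
130 180 [ 21 183 128] [0.58086791 0.29056274 0.05677114]
197 [ 0.60061471 -0.29164612  0.03614676]
((601.3834838867188, -292.242919921875), (34.08790969848633, 49.94864273071289), 80.66143035888672)
```

View pics/valve_t.png

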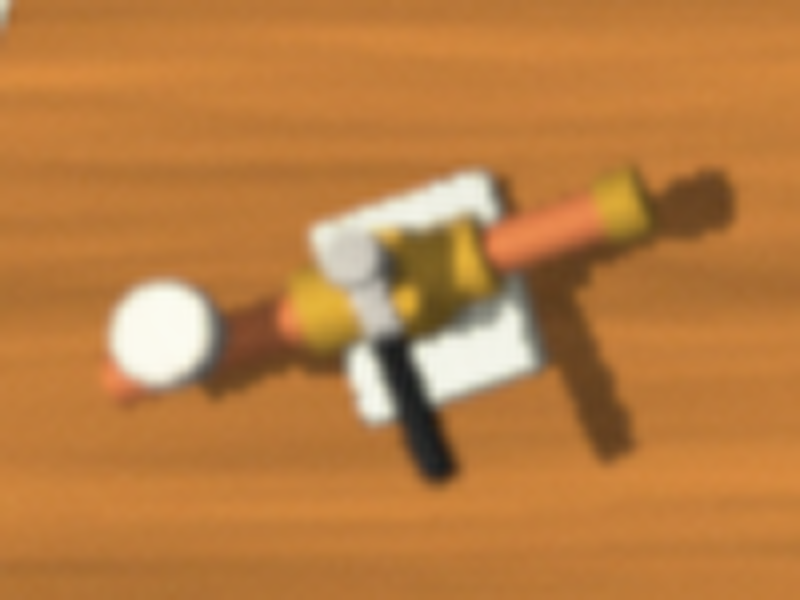

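View pics/fix_t.png

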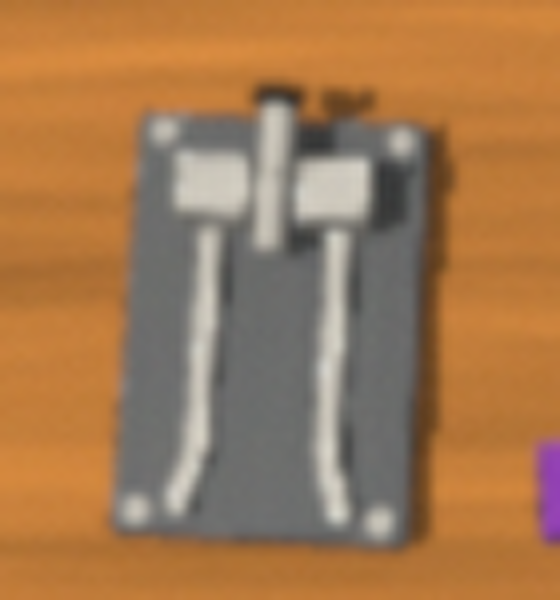

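Run:
```python
from h import *
c=load("top0.npz");P=pts(c);Z=P[...,2]
im=c["image"];hsv=cv2.cvtColor(im,cv2.COLOR_BGR2HSV)
m=np.zeros((384,512),bool);m[150:225,195:262]=True
Q=P[m&(Z>0.014)&(Z<0.026)&(hsv[...,1]<90)];print("plate",len(Q),Q.mean(0),cv2.minAreaRect((Q[:,:2]*1000).astype(np.float32)))
Q=P[m&(Z>0.042)];print("shoulder",len(Q),Q.mean(0),cv2.minAreaRect((Q[:,:2]*1000).astype(np.float32)))
# corners of plate via image contour
pm=(m&(hsv[...,1]<100)&(Z>0.012)).astype(np.uint8)
# plate-screws top? colour image edge
fl=lambda n:None
# rails
Q=P[m&(Z>0.026)&(Z<0.033)&(hsv[...,2]>140)];print("rails",len(Q),Q.mean(0),cv2.minAreaRect((Q[:,:2]*1000).astype(np.float32)))
m[:]=0;m[170:225,80:180]=1
mm=m&(Z>0.07)&(hsv[...,2]<75)&(P[...,1]<0.3);Q=P[mm];print("lever",len(Q),Q.mean(0),cv2.minAreaRect((Q[:,:2]*1000).astype(np.float32)))
print(Q[:,2].min(),Q[:,2].max())
mm=m&(Z>0.078)&(P[...,1]<0.31);Q=P[mm];print("lever all",len(Q),Q.mean(0),cv2.minAreaRect((Q[:,:2]*1000).astype(np.float32)),cv2.fitLine((Q[:,:2]*1000).astype(np.float32),2,0,.01,.01).ravel())
# pipe
pm=m&(hsv[...,0]<12)&(hsv[...,1]>120)&(Z>0.025)&(Z<0.055);Q=P[pm];print("pipe",len(Q),Q.mean(0),cv2.fitLine((Q[:,:2]*1000).astype(np.float32),2,0,.01,.01).ravel())
g=m&(Z>0.065)&(hsv[...,1]<60)&(hsv[...,2]>180);Q=P[g];print("gauge",len(Q),Q.mean(0))
```

```text
plate 1478 [0.54336967 0.0052225  0.02043858] ((552.0015869140625, 5.8119659423828125), (109.54747009277344, 160.1997833251953), 86.12352752685547)
shoulder 260 [ 0.58385318 -0.00352662  0.12917533] ((509.4985046386719, -42.895782470703125), (268.2756042480469, 67.32255554199219), 27.599220275878906)
rails 173 [0.53310005 0.0066594  0.0288132 ] ((539.6793823242188, 5.908926010131836), (65.66278839111328, 117.73390197753906), 85.90353393554688)
lever 64 [0.51462437 0.27186151 0.08887619] ((515.0971069335938, 272.49127197265625), (50.811100006103516, 10.01256275177002), 23.609167098999023)
0.08415030265720953 0.09365311247912445
lever all 210 [0.51582002 0.23471857 0.217237  ] ((450.90380859375, 129.14173889160156), (431.0688171386719, 65.144287109375), 61.03663635253906) [4.3161723e-01 9.0205687e-01 5.1582001e+02 2.3471857e+02]
pipe 136 [0.56861466 0.29216671 0.04632436] [ 3.2717824e-01 -9.4496262e-01  5.6861469e+02  2.9216672e+02]
gauge 182 [0.54900924 0.33711425 0.09684834]
```

Run:
```python
from h import *
c=load("top0.npz");P=pts(c)
g=ray(c,80+162/8,150+333/8,.077);print("gauge",g,P[192,100])
for z in(.085,.095):print("cap",z,ray(c,80+355/8,150+256/8,z),P[182,124])
print("lever end",ray(c,80+438/8,150+470/8,.089),"grip start",ray(c,80+388/8,150+345/8,.089))
a=ray(c,80+115/8,150+382/8,.038);b=ray(c,80+630/8,150+205/8,.038);print("pipe ends",a,b,(a+b)/2,np.linalg.norm(a-b),np.degrees(np.arctan2(*(a-b)[[1,0]])))
# side view: lever, cap
s=load("side0.npz")
cv2.imwrite("pics/valve_s.png",cv2.resize(s["image"][120:170,225:285],None,fx=10,fy=10,interpolation=cv2.INTER_CUBIC))
for p in [(.568,.2957,.089),(.490,.261,.081),(.515,.2725,.081)]:print(proj(s,p),(proj(s,p)-[225,120])*10)
```

```text
gauge [0.54453167 0.36704279 0.077     ] [0.54324941 0.36713849 0.07823695]
cap 0.085 [0.56959742 0.29608613 0.085     ] [0.56960467 0.29713381 0.08506334]
cap 0.095 [0.56760402 0.29228211 0.095     ] [0.56960467 0.29713381 0.08506334]
lever end [0.49238485 0.26173764 0.089     ] grip start [0.53676074 0.28133373 0.089     ]
pipe ends [0.5332137  0.40096259 0.038     ] [0.59638304 0.21182361 0.038     ] [0.56479837 0.3063931  0.038     ] 0.19940891507620692 108.46848045952063
[254.16667504 136.64397136] [291.66675039 166.43971357]
[232.34769595 143.20325674] [ 73.47695954 232.03256737]
[239.45553391 141.69441787] [144.55533909 216.94417872]
```

View pics/valve_s.png

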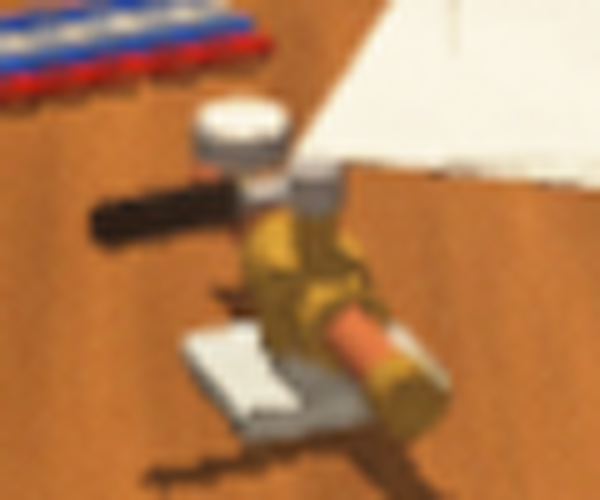

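The lever now sits about 5° past square. The estimated valve axis is (0.5695, 0.2965), with the pipe frame's x at about 19°. The block's measured size is 34×50, as given. Next I'll approach the lever.

```bash
cat >> h.py <<'E'
from scipy.spatial.transform import Rotation as Ro
def to(x,y,z,yaw):
    from bench import r
    s=r.read_state();R=Ro.from_euler('xyz',s["orientation"]).as_matrix()
    d=R.T@(np.array([x,y,z])-s["tcp_pos"])*1000
    yn=np.degrees(np.arctan2(R[1,0],R[0,0]));
    print("shift",d.round(1),"roll",round(-(((yaw-yn)+180)%360-180),1),"| yaw",round(yn,2),"pos",s["tcp_pos"].round(4),"F",s["force"].round(1),"t",s["time"],"q6",s["q"][5].round(2))
E
python3 -c "
from h import *
to(.5148,.2718,.16,114.2)"
```

```text
shift [-186.7  384.    69.8] roll -45.1 | yaw 69.1 pos [0.2227 0.5834 0.2295] F [ 0.2 -0.1 -0.1] t 0.1 q6 -0.13
```

Call:
{"fn": "jog_arm", "kwargs": {"moves": [{"x": -93, "y": 190, "z": 0, "roll": -22}, {"x": -187, "y": 384, "z": 0, "roll": -45.1}, {"x": -187, "y": 384, "z": 0, "roll": -45.1}, {"x": -187, "y": 384, "z": 0, "roll": -45.1}, {"x": -187, "y": 384, "z": 70, "roll": -45.1}], "fingers": 50, "newtons": 10}}

```text
time: 0.72
tcp_pos: [0.4257, 0.3695, 0.2108]
orientation: [3.138, -0.001, 1.997]
force: [1.1, 0.1, -0.2]
finger_gap: 0.598
```

Call:
{"fn": "jog_arm", "kwargs": {"moves": [{"x": 0, "y": 0, "z": 0}]}}

```text
invalid input at $.moves[0]: expected keys x, y, z, roll
```

```bash
python3 -c "
from h import *
to(.5148,.2718,.16,114.2)"
```

```text
shift [-125.9   40.5   50.8] roll 0.2 | yaw 114.43 pos [0.4257 0.3695 0.2108] F [ 1.1  0.1 -0.2] t 0.725 q6 -1.42
```

Call:
{"fn": "jog_arm", "kwargs": {"moves": [{"x": -60, "y": 20, "z": 0, "roll": 0}, {"x": -115, "y": 38, "z": 30, "roll": 0}, {"x": -115, "y": 38, "z": 48, "roll": 0}, {"x": -115, "y": 38, "z": 48, "roll": 0}]}}

```text
time: 1.23
tcp_pos: [0.5036, 0.2802, 0.1586]
orientation: [-3.136, -0.001, 1.992]
force: [0.1, 0.1, -0.3]
finger_gap: 0.569
```

```bash
python3 -c "
from h import *
to(.5148,.2718,.075,114.2)"
```

```text
shift [-12.3   7.2  83.6] roll -0.1 | yaw 114.13 pos [0.5036 0.2802 0.1586] F [ 0.1  0.1 -0.3] t 1.225 q6 -1.62
```

Call:
{"fn": "jog_arm", "kwargs": {"moves": [{"x": -12.3, "y": 7.2, "z": 0, "roll": 0}, {"x": -12.3, "y": 7.2, "z": 0, "roll": 0}, {"x": -12.3, "y": 7.2, "z": 0, "roll": 0}]}}

```text
time: 1.6
tcp_pos: [0.5172, 0.2734, 0.1622]
orientation: [3.14, -0.0, 1.994]
force: [0.0, -1.0, -1.1]
finger_gap: 0.576
```

```bash
python3 -c "
from h import *
to(.5148,.2718,.075,114.2)
from bench import optics
c=optics.capture('top');cv2.imwrite('pics/a.png',cv2.resize(c['image'][130:240,60:200],None,fx=5,fy=5,interpolation=cv2.INTER_CUBIC))"
```

```text
shift [-0.5 -3.  87.1] roll 0.0 | yaw 114.24 pos [0.5172 0.2734 0.1622] F [ 0.  -1.  -1.1] t 1.6 q6 -1.64
```

View pics/a.png

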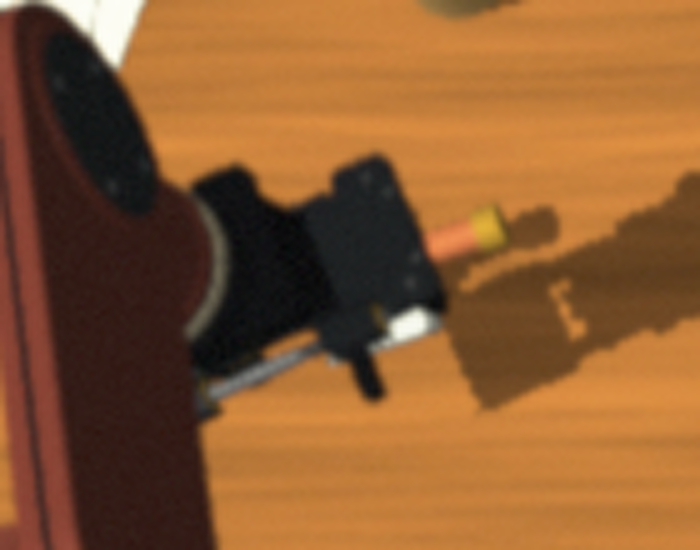

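The gripper sits over the lever, whose tip is visible at (370,390), and its jaws are square to it. Now I'll lower it.

Call:
{"fn": "jog_arm", "kwargs": {"moves": [{"x": -0.5, "y": -3, "z": 35, "roll": 0}, {"x": -0.5, "y": -3, "z": 70, "roll": 0}, {"x": -0.5, "y": -3, "z": 87, "roll": 0}, {"x": -0.5, "y": -3, "z": 87, "roll": 0}, {"x": -0.5, "y": -3, "z": 87, "roll": 0}]}}

```text
time: 2.28
tcp_pos: [0.5156, 0.2715, 0.0758]
orientation: [3.139, 0.0, 1.993]
force: [0.5, -0.1, -0.6]
finger_gap: 0.573
```

Call:
{"fn": "jog_arm", "kwargs": {"moves": [{"x": 0, "y": 0, "z": 0, "roll": 0}, {"x": 0, "y": 0, "z": 0, "roll": 0}, {"x": 0, "y": 0, "z": 0, "roll": 0}, {"x": 0, "y": 0, "z": 0, "roll": 0}], "fingers": 0, "newtons": 6}}

```text
time: 2.78
tcp_pos: [0.5146, 0.271, 0.0744]
orientation: [3.141, 0.0, 1.993]
force: [0.4, 0.1, -0.1]
finger_gap: 0.208
```

```bash
python3 -c "
from h import *
to(.5434,.2425,.075,154.2)"
```

```text
shift [-37.8  14.6  -0.6] roll -40.0 | yaw 114.2 pos [0.5146 0.271  0.0744] F [ 0.4  0.1 -0.1] t 2.775 q6 -1.64
```

Call:
{"fn": "jog_arm", "kwargs": {"moves": [{"x": 0, "y": 0, "z": 0, "roll": 0}, {"x": 0, "y": 0, "z": 0, "roll": 0}, {"x": 0, "y": 0, "z": 0, "roll": 0}]}}

```text
time: 3.15
tcp_pos: [0.5144, 0.2711, 0.0743]
orientation: [-3.141, -0.0, 1.993]
force: [-0.2, 1.0, 1.4]
finger_gap: 0.137
```

Run:
```python
from h import *
to(.5434,.2425,.075,154.2)
A=np.array([.5695,.2965])
from bench import r
s=r.read_state();p=s["tcp_pos"][:2];R=Ro.from_euler('xyz',s["orientation"]).as_matrix()
for a in (8,16,24,32,40):
    t=np.radians(a);q=A+np.array([[np.cos(t),-np.sin(t)],[np.sin(t),np.cos(t)]])@(p-A)
    print(a,(R.T@np.append(q-p,0)*1000).round(1))
```

```text
shift [-38.   14.7  -0.8] roll -40.0 | yaw 114.2 pos [0.5144 0.2711 0.0743] F [-0.2  1.   1.4] t 3.15 q6 -1.64
8 [-8.4  0.7 -0. ]
16 [-16.7   2.5  -0. ]
24 [-24.6   5.5  -0. ]
32 [-32.1   9.5  -0. ]
40 [-38.9  14.6  -0. ]
```

Call:
{"fn": "jog_arm", "kwargs": {"moves": [{"x": -8.4, "y": 0.7, "z": 0, "roll": -8}, {"x": -16.7, "y": 2.5, "z": 0, "roll": -16}, {"x": -24.6, "y": 5.5, "z": 0, "roll": -24}, {"x": -32.1, "y": 9.5, "z": 0, "roll": -32}, {"x": -38.9, "y": 14.6, "z": 0, "roll": -40}]}}

```text
time: 3.78
tcp_pos: [0.5436, 0.2404, 0.0742]
orientation: [-3.14, -0.0, 2.696]
force: [-0.7, -2.9, 2.7]
finger_gap: 0.14
```

Call:
{"fn": "jog_arm", "kwargs": {"moves": [{"x": 0, "y": 0, "z": 0, "roll": 0}, {"x": 0, "y": 0, "z": 0, "roll": 0}]}}

```text
time: 4.03
tcp_pos: [0.5441, 0.2402, 0.0742]
orientation: [-3.14, 0.001, 2.688]
force: [0.4, -5.3, 1.9]
finger_gap: 0.136
```

```bash
python3 -c "
from h import *
to(.5434,.2425,.075,154.2)"
```

```text
shift [ 1.6  1.7 -0.8] roll -0.2 | yaw 153.98 pos [0.5441 0.2402 0.0742] F [ 0.4 -5.3  1.9] t 4.025 q6 -2.4
```

Call:
{"fn": "jog_arm", "kwargs": {"moves": [{"x": 0, "y": 0, "z": 0, "roll": 0}, {"x": 0, "y": 0, "z": 0, "roll": 0}, {"x": 0, "y": 0, "z": 0, "roll": 0}], "fingers": 45}}

```text
time: 4.4
tcp_pos: [0.5436, 0.2419, 0.0742]
orientation: [3.141, -0.0, 2.691]
force: [-0.2, -0.1, 0.2]
finger_gap: 0.394
```

Call:
{"fn": "jog_arm", "kwargs": {"moves": [{"x": 0, "y": 0, "z": -20, "roll": 0}, {"x": 0, "y": 0, "z": -70, "roll": 0}, {"x": 0, "y": 0, "z": -125, "roll": 0}, {"x": 0, "y": 0, "z": -150, "roll": 0}]}}

```text
time: 4.9
tcp_pos: [0.5457, 0.2422, 0.2304]
orientation: [3.136, 0.006, 2.691]
force: [0.2, 0.6, -0.2]
finger_gap: 0.517
```

```bash
python3 -c "
from h import *
to(.6006,-.2919,.2,80.7)
"
```

```text
shift [-281.8 -457.1   29.6] roll 73.5 | yaw 154.19 pos [0.5457 0.2422 0.2304] F [ 0.2  0.6 -0.2] t 4.9 q6 -2.41
```

Call:
{"fn": "jog_arm", "kwargs": {"moves": [{"x": -30, "y": -50, "z": 0, "roll": 10}, {"x": -60, "y": -100, "z": 0, "roll": 20}, {"x": -90, "y": -150, "z": 0, "roll": 30}, {"x": -120, "y": -200, "z": 0, "roll": 40}, {"x": -150, "y": -250, "z": 0, "roll": 50}], "fingers": 62}}

```text
time: 5.52
tcp_pos: [0.5704, -0.0506, 0.2263]
orientation: [3.139, 0.001, 1.813]
force: [0.2, 0.3, -0.1]
finger_gap: 0.719
```

Run:
```python
from h import *
from bench import optics
to(.6006,-.2919,.14,80.7)
c=optics.capture('top');np.savez('top1.npz',**c)
cv2.imwrite('pics/b.png',cv2.resize(c['image'],(800,600),interpolation=cv2.INTER_CUBIC))
cv2.imwrite('pics/b2.png',cv2.resize(c['image'][150:225,80:180],None,fx=8,fy=8,interpolation=cv2.INTER_CUBIC))
P=pts(c);Z=P[...,2];hsv=cv2.cvtColor(c['image'],cv2.COLOR_BGR2HSV)
m=np.zeros((384,512),bool);m[170:225,80:180]=1
Q=P[m&(Z>0.07)&(Z<.1)&(hsv[...,2]<75)&(P[...,1]<0.3)];print(len(Q),Q.mean(0),cv2.minAreaRect((Q[:,:2]*1000).astype(np.float32)))
```

```text
shift [-241.4  -28.7   86.5] roll 23.2 | yaw 103.87 pos [ 0.5704 -0.0506  0.2263] F [ 0.2  0.3 -0.1] t 5.525 q6 -2.04
59 [0.54346791 0.24428884 0.0889143 ] ((543.6946411132812, 243.850341796875), (50.95329284667969, 10.94251537322998), 64.6594009399414)
```

View pics/b2.png

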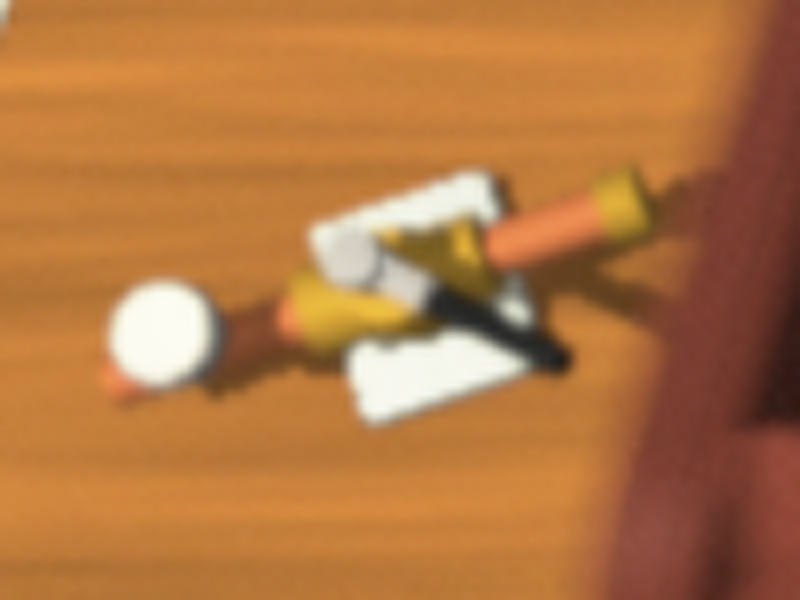

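View pics/b.png

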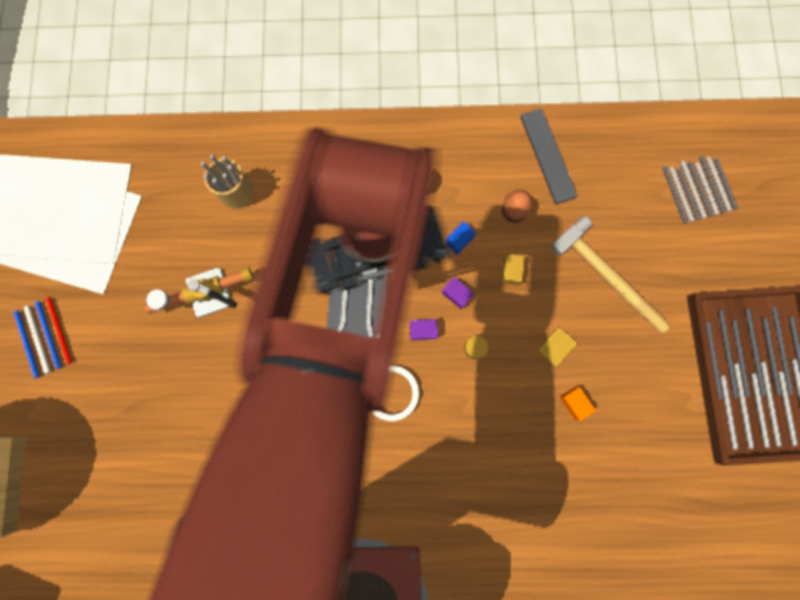

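The lever now lies at about 64.5° in world axes, against 19.2° for the pipe frame. That makes it about 45° open, which is on target. The block is still at (514,269), so I'll go there now.

Call:
{"fn": "jog_arm", "kwargs": {"moves": [{"x": -60, "y": -7, "z": 0, "roll": 8}, {"x": -120, "y": -14, "z": 0, "roll": 16}, {"x": -180, "y": -21, "z": 30, "roll": 23.2}, {"x": -232, "y": -28, "z": 60, "roll": 23.2}, {"x": -232, "y": -28, "z": 80, "roll": 23.2}]}}

```text
time: 6.2
tcp_pos: [0.5994, -0.2842, 0.1438]
orientation: [3.141, 0.001, 1.41]
force: [-0.1, 1.1, -0.4]
finger_gap: 0.715
```

Call:
{"fn": "jog_arm", "kwargs": {"moves": [{"x": 0, "y": 0, "z": 0, "roll": 0}]}}

```text
time: 6.32
tcp_pos: [0.5985, -0.2796, 0.1425]
orientation: [-3.138, -0.002, 1.413]
force: [0.9, -0.4, -1.2]
finger_gap: 0.712
```

Run:
```python
from h import *
to(.6006,-.2919,.0215,80.7)
```

```text
shift [-12.1   4.4 121. ] roll 0.3 | yaw 80.97 pos [ 0.5985 -0.2796  0.1425] F [ 0.9 -0.4 -1.2] t 6.325 q6 -1.97
```

Call:
{"fn": "jog_arm", "kwargs": {"moves": [{"x": -12.1, "y": 4.4, "z": 30, "roll": 0.3}, {"x": -12.1, "y": 4.4, "z": 50, "roll": 0.3}, {"x": -12.1, "y": 4.4, "z": 50, "roll": 0.3}, {"x": -12.1, "y": 4.4, "z": 50, "roll": 0.3}]}}

```text
time: 6.82
tcp_pos: [0.6029, -0.2927, 0.0956]
orientation: [3.14, 0.0, 1.41]
force: [1.1, -0.6, 0.5]
finger_gap: 0.714
```

Run:
```python
from h import *
to(.6006,-.2919,.0215,80.7)
from bench import optics
c=optics.capture('side')
cv2.imwrite('pics/d.png',cv2.resize(c['image'][180:300,210:350],None,fx=5,fy=5,interpolation=cv2.INTER_CUBIC))
```

```text
shift [ 0.4 -2.5 74.1] roll 0.1 | yaw 80.76 pos [ 0.6029 -0.2927  0.0956] F [ 1.1 -0.6  0.5] t 6.825 q6 -1.98
```

View pics/d.png

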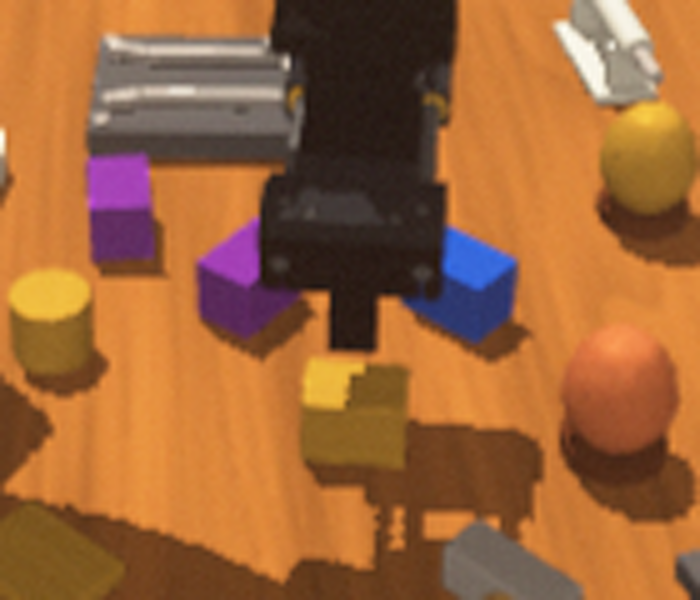

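The near finger at (353,320) lines up with the middle of the block at (355,410), and the neighbours are clear. Now I'll descend and grip.

Call:
{"fn": "jog_arm", "kwargs": {"moves": [{"x": 0.4, "y": -2.5, "z": 30, "roll": 0}, {"x": 0.4, "y": -2.5, "z": 58, "roll": 0}, {"x": 0.4, "y": -2.5, "z": 74, "roll": 0}, {"x": 0.4, "y": -2.5, "z": 74, "roll": 0}, {"x": 0.4, "y": -2.5, "z": 74, "roll": 0}]}}

```text
time: 7.5
tcp_pos: [0.6008, -0.2931, 0.0218]
orientation: [3.14, 0.001, 1.409]
force: [0.2, -0.5, 0.7]
finger_gap: 0.711
```

Run:
```python
from h import *
to(.6006,-.2919,.0215,80.7)
```

```text
shift [ 1.1 -0.4  0.3] roll 0.0 | yaw 80.7 pos [ 0.6008 -0.2931  0.0218] F [ 0.2 -0.5  0.7] t 7.5 q6 -1.98
```

Call:
{"fn": "jog_arm", "kwargs": {"moves": [{"x": 0, "y": 0, "z": 0, "roll": 0}, {"x": 0, "y": 0, "z": 0, "roll": 0}, {"x": 0, "y": 0, "z": 0, "roll": 0}, {"x": 0, "y": 0, "z": 0, "roll": 0}, {"x": 0, "y": 0, "z": 0, "roll": 0}], "fingers": 0, "newtons": 50}}

```text
time: 8.12
tcp_pos: [0.5999, -0.2925, 0.0205]
orientation: [3.141, -0.0, 1.409]
force: [0.2, 0.1, 1.1]
finger_gap: 0.386
```

Run:
```python
from h import *
to(.6006,-.2919,.0215,80.7)
```

```text
shift [ 0.7  0.6 -1. ] roll 0.0 | yaw 80.7 pos [ 0.5999 -0.2925  0.0205] F [0.2 0.1 1.1] t 8.125 q6 -1.98
```

The opening reads 33.6 mm, so the block is held across its 34 mm width. Now I'll lift it.

Call:
{"fn": "jog_arm", "kwargs": {"moves": [{"x": 0, "y": 0, "z": -20, "roll": 0}, {"x": 0, "y": 0, "z": -60, "roll": 0}, {"x": 0, "y": 0, "z": -110, "roll": 0}, {"x": 0, "y": 0, "z": -130, "roll": 0}, {"x": 0, "y": 0, "z": -130, "roll": 0}]}}

```text
time: 8.75
tcp_pos: [0.6007, -0.293, 0.152]
orientation: [3.138, 0.001, 1.408]
force: [0.3, -0.6, -4.6]
finger_gap: 0.387
```

Run:
```python
from h import *
f=np.array([.552,.0058]);u=np.array([np.cos(np.radians(-3.9)),np.sin(np.radians(-3.9))])
p=f-0.018*u; print(p)
to(p[0],p[1],.13,86.1)
from bench import r;print(r.read_state()["finger_gap"]*87)
```

```text
[0.53404168 0.00702428]
shift [ 285.4 -114.3   21.3] roll -5.4 | yaw 80.7 pos [ 0.6007 -0.293   0.152 ] F [ 0.3 -0.6 -4.6] t 8.75 q6 -1.98
33.661217581754975
```

Call:
{"fn": "jog_arm", "kwargs": {"moves": [{"x": 48, "y": -19, "z": 0, "roll": -1}, {"x": 96, "y": -38, "z": 0, "roll": -2}, {"x": 144, "y": -57, "z": 0, "roll": -3}, {"x": 192, "y": -76, "z": 0, "roll": -4}, {"x": 240, "y": -96, "z": 0, "roll": -5.4}]}}

```text
time: 9.38
tcp_pos: [0.5414, -0.0382, 0.1471]
orientation: [-3.137, -0.001, 1.503]
force: [1.3, -0.2, -5.3]
finger_gap: 0.386
```

Call:
{"fn": "jog_arm", "kwargs": {"moves": [{"x": 30, "y": -12, "z": 0, "roll": 0}, {"x": 36, "y": -15, "z": 0, "roll": 0}, {"x": 36, "y": -15, "z": 0, "roll": 0}, {"x": 36, "y": -15, "z": 0, "roll": 0}]}}

```text
time: 9.88
tcp_pos: [0.5313, -0.0041, 0.1495]
orientation: [-3.141, 0.0, 1.502]
force: [-0.0, -0.0, -4.0]
finger_gap: 0.386
```

Run:
```python
from h import *
to(.5340,.0070,.09,86.1)
from bench import optics
for n in('side','top'):
    c=optics.capture(n);np.savez(n+'2.npz',**c)
    o=dict(side=(100,160,200,150),top=(150,110,160,120))[n]
    cv2.imwrite(f'pics/e_{n}.png',cv2.resize(c['image'][o[1]:o[1]+o[3],o[0]:o[0]+o[2]],None,fx=4,fy=4,interpolation=cv2.INTER_CUBIC))
```

```text
shift [11.3  2.  59.5] roll -0.1 | yaw 86.05 pos [ 0.5313 -0.0041  0.1495] F [-0. -0. -4.] t 9.875 q6 -1.66
```

View pics/e_side.png

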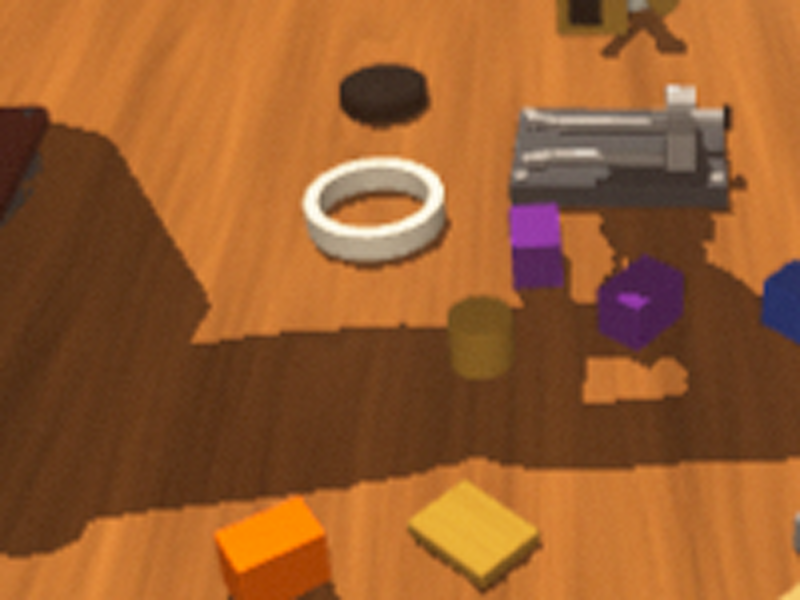

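View pics/e_top.png

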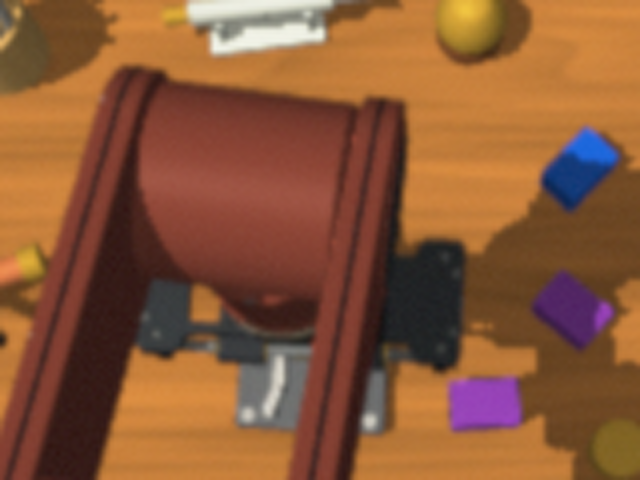

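Run:
```python
from h import *
c=load("top0.npz");P=pts(c);Z=P[...,2];hsv=cv2.cvtColor(c["image"],cv2.COLOR_BGR2HSV)
a=np.radians(-3.9);u=np.array([np.cos(a),np.sin(a)]);v=np.array([-u[1],u[0]]);f=np.array([.552,.0058])
m=np.zeros((384,512),bool);m[150:225,195:262]=True;m&=(hsv[...,2]>140)&(hsv[...,1]<80)
L=(P[...,:2]-f);X=L@u*1000;Y=L@v*1000
for x0,x1 in[(-48,-25),(-25,0),(0,30)]:
    k=m&(X>x0)&(X<x1)&(abs(Y)<45)&(Z<.04)
    for s in(1,-1):
        y=Y[k&(Y*s>14)];print(x0,s,len(y),y.mean().round(2))
k=m&(Z>.045)&(Z<.06)&(abs(Y)<45);print("sh",X[k].min(),X[k].max(),Y[k].min(),Y[k].max())
s=load('side2.npz')
cv2.imwrite('pics/e3.png',cv2.resize(s['image'][100:220,200:340],None,fx=5,fy=5,interpolation=cv2.INTER_CUBIC))
```

```text
-48 1 24 25.1
-48 -1 23 -22.87
-25 1 26 24.92
-25 -1 28 -23.05
0 1 28 25.0
0 -1 28 -22.77
sh 24.06241520385306 75.7794612450457 -33.91320634574735 34.85133955481828
```

View pics/e3.png

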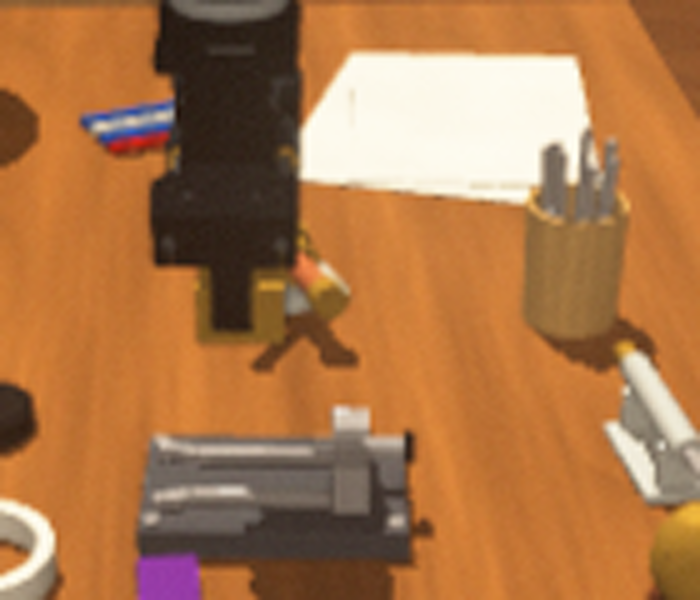

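The block is held level beneath the fingers at (240,310). The rail midline sits about 0.7–1 mm to +y of the plate-based estimate, so I'll shift by that amount.

Call:
{"fn": "jog_arm", "kwargs": {"moves": [{"x": 12, "y": 2, "z": 30, "roll": 0}, {"x": 12, "y": 2, "z": 60, "roll": 0}, {"x": 12, "y": 2, "z": 70, "roll": 0}, {"x": 12, "y": 2, "z": 70, "roll": 0}, {"x": 12, "y": 2, "z": 70, "roll": 0}]}}

```text
time: 10.6
tcp_pos: [0.5354, 0.0082, 0.0817]
orientation: [3.139, 0.0, 1.502]
force: [-0.7, 1.2, -4.6]
finger_gap: 0.385
```

Call:
{"fn": "jog_arm", "kwargs": {"moves": [{"x": 0, "y": 0, "z": 0, "roll": 0}, {"x": 0, "y": 0, "z": 0, "roll": 0}, {"x": 0, "y": 0, "z": 0, "roll": 0}]}}

```text
time: 10.98
tcp_pos: [0.5344, 0.0087, 0.0806]
orientation: [3.141, 0.0, 1.503]
force: [-0.2, -0.1, -5.4]
finger_gap: 0.385
```

Run:
```python
from h import *
to(.5341,.0077,.041,86.1)
from bench import optics
c=optics.capture('side');np.savez('side3.npz',**c)
cv2.imwrite('pics/f.png',cv2.resize(c['image'][130:220,200:320],None,fx=6,fy=6,interpolation=cv2.INTER_CUBIC))
P=pts(c)
# front (-y) face of the block and its height
hsv=cv2.cvtColor(c['image'],cv2.COLOR_BGR2HSV);k=(hsv[...,0]>15)&(hsv[...,0]<28)&(hsv[...,1]>130);k[:130]=0;k[220:]=0;k[:,:225]=0;k[:,275:]=0
Q=P[k];Q=Q[(Q[:,2]>.05)&(Q[:,2]<.1)&(abs(Q[:,1])<.05)];print(len(Q),Q.min(0),Q.max(0),np.median(Q,0))
```

```text
shift [-1.  -0.2 39.6] roll 0.0 | yaw 86.1 pos [0.5344 0.0087 0.0806] F [-0.2 -0.1 -5.4] t 10.975 q6 -1.63
128 [ 0.51558289 -0.01952549  0.06421332] [0.56313288 0.0079003  0.09841156] [ 0.5480981  -0.00867263  0.08153419]
```

View pics/f.png

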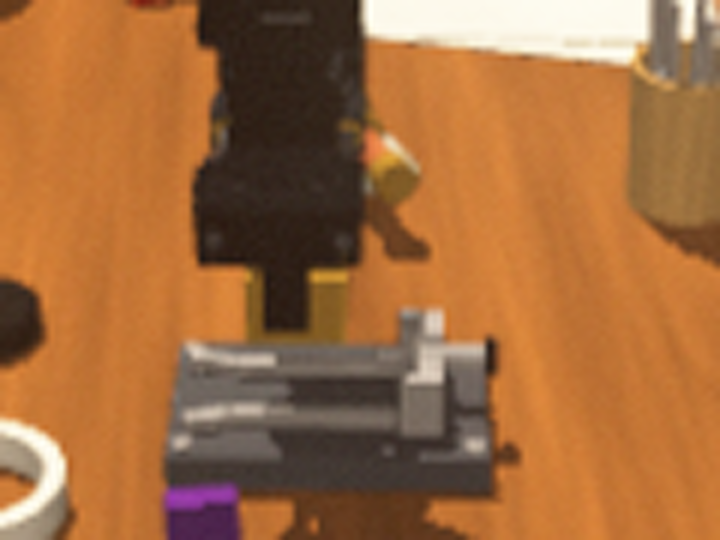

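The block spans columns 247–347 and the finger is centred at about 285, so the block may sit about 5 mm forward (+x) in the grip. That is harmless here. It is above the channel behind the plunger, so I'll lower it.

Call:
{"fn": "jog_arm", "kwargs": {"moves": [{"x": -1, "y": 0, "z": 12, "roll": 0}, {"x": -1, "y": 0, "z": 22, "roll": 0}, {"x": -1, "y": 0, "z": 29, "roll": 0}, {"x": -1, "y": 0, "z": 29, "roll": 0}]}}

```text
time: 11.52
tcp_pos: [0.5332, 0.0077, 0.05]
orientation: [-3.139, -0.0, 1.503]
force: [-0.1, -0.2, -5.7]
finger_gap: 0.385
```

Run:
```python
from h import *
to(.5341,.0077,.041,86.1)
from bench import optics
c=optics.capture('side');np.savez('side3.npz',**c)
cv2.imwrite('pics/g.png',cv2.resize(c['image'][130:220,200:320],None,fx=6,fy=6,interpolation=cv2.INTER_CUBIC))
```

```text
shift [0.  0.9 9. ] roll -0.0 | yaw 86.1 pos [0.5332 0.0077 0.05  ] F [-0.1 -0.2 -5.7] t 11.525 q6 -1.64
```

View pics/g.png

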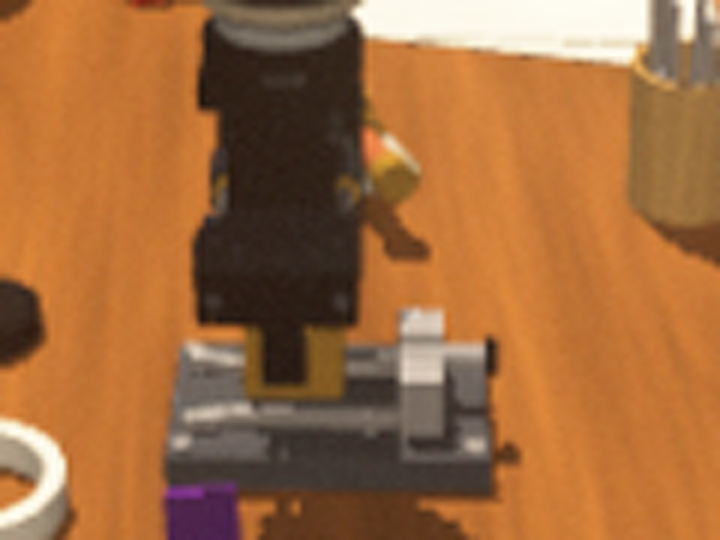

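Call:
{"fn": "jog_arm", "kwargs": {"moves": [{"x": 0, "y": 0, "z": 4, "roll": 0}, {"x": 0, "y": 0, "z": 7, "roll": 0}, {"x": 0, "y": 0, "z": 7, "roll": 0}]}}

```text
time: 11.95
tcp_pos: [0.5339, 0.0077, 0.044]
orientation: [-3.141, -0.0, 1.503]
force: [-0.1, 0.1, -5.4]
finger_gap: 0.387
```

Call:
{"fn": "jog_arm", "kwargs": {"moves": [{"x": 0, "y": 0, "z": 1, "roll": 0}, {"x": 0, "y": 0, "z": 2, "roll": 0}, {"x": 0, "y": 0, "z": 2, "roll": 0}]}}

```text
time: 12.32
tcp_pos: [0.534, 0.0077, 0.0422]
orientation: [-3.141, 0.0, 1.503]
force: [-0.4, -0.4, -5.8]
finger_gap: 0.383
```

Call:
{"fn": "jog_arm", "kwargs": {"moves": [{"x": 0, "y": 0, "z": 1, "roll": 0}, {"x": 0, "y": 0, "z": 1, "roll": 0}, {"x": 0, "y": 0, "z": 1, "roll": 0}]}}

```text
time: 12.7
tcp_pos: [0.5341, 0.0076, 0.0413]
orientation: [3.142, 0.0, 1.503]
force: [0.4, 0.7, -4.7]
finger_gap: 0.388
```

Call:
{"fn": "jog_arm", "kwargs": {"moves": [{"x": 0, "y": 0, "z": 0.7, "roll": 0}, {"x": 0, "y": 0, "z": 0.7, "roll": 0}, {"x": 0, "y": 0, "z": 0.7, "roll": 0}]}}

```text
time: 13.08
tcp_pos: [0.5341, 0.0076, 0.0406]
orientation: [3.142, 0.0, 1.503]
force: [0.2, 0.5, -4.3]
finger_gap: 0.381
```

Run:
```python
from h import *
to(.562,.0058,.0405,86.1)
from bench import optics
c=optics.capture('side');np.savez('side3.npz',**c)
cv2.imwrite('pics/g2.png',cv2.resize(c['image'][130:220,200:320],None,fx=6,fy=6,interpolation=cv2.INTER_CUBIC))
```

```text
shift [ 0.1 27.9  0.1] roll 0.0 | yaw 86.1 pos [0.5341 0.0076 0.0406] F [ 0.2  0.5 -4.3] t 13.075 q6 -1.64
```

View pics/g2.png

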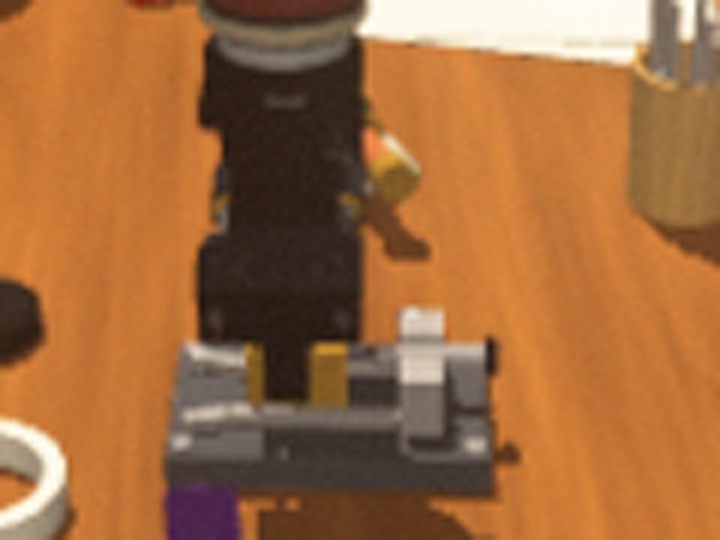

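Call:
{"fn": "jog_arm", "kwargs": {"moves": [{"x": 0, "y": 0, "z": 0.7, "roll": 0}, {"x": 0, "y": 0, "z": 0.7, "roll": 0}, {"x": 0, "y": 0, "z": 0.7, "roll": 0}]}}

```text
time: 13.5
tcp_pos: [0.5342, 0.0076, 0.0404]
orientation: [3.142, 0.0, 1.503]
force: [-4.9, 0.8, 4.9]
finger_gap: 0.383
```

There is contact with the plate, about 9 N normal. I'll ease off 0.3 mm and push along tool +y, which is fixture +x.

Call:
{"fn": "jog_arm", "kwargs": {"moves": [{"x": 0, "y": 0, "z": -0.3, "roll": 0}, {"x": 0, "y": 3, "z": -0.3, "roll": 0}, {"x": 0, "y": 6, "z": -0.3, "roll": 0}, {"x": 0, "y": 9, "z": -0.3, "roll": 0}, {"x": 0, "y": 9, "z": -0.3, "roll": 0}], "newtons": 60}}

```text
time: 14.12
tcp_pos: [0.5436, 0.007, 0.0404]
orientation: [3.141, 0.0, 1.503]
force: [-2.5, 1.1, 4.5]
finger_gap: 0.383
```

Call:
{"fn": "jog_arm", "kwargs": {"moves": [{"x": 0, "y": 2, "z": 0, "roll": 0}, {"x": 0, "y": 4, "z": 0, "roll": 0}, {"x": 0, "y": 5, "z": 0, "roll": 0}, {"x": 0, "y": 5, "z": 0, "roll": 0}]}}

```text
time: 14.62
tcp_pos: [0.548, 0.0067, 0.0404]
orientation: [-3.141, -0.0, 1.503]
force: [-4.7, -0.4, 6.0]
finger_gap: 0.385
```

Run:
```python
from h import *
to(.562,.0058,.0405,86.1)
from bench import optics
c=optics.capture('side');np.savez('side3.npz',**c)
cv2.imwrite('pics/h.png',cv2.resize(c['image'][130:220,200:320],None,fx=6,fy=6,interpolation=cv2.INTER_CUBIC))
```

```text
shift [ 0.1 14.1 -0.1] roll -0.0 | yaw 86.1 pos [0.548  0.0067 0.0404] F [-4.7 -0.4  6. ] t 14.625 q6 -1.63
```

View pics/h.png

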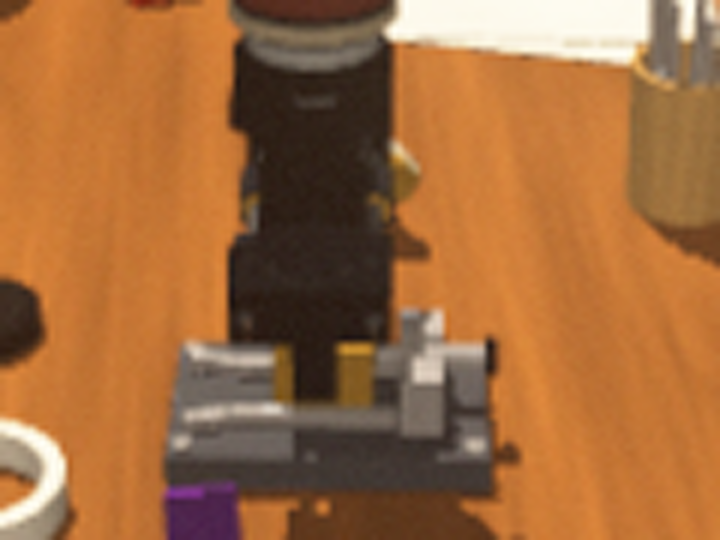

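The gap from the block's front at column 374 to the shoulder at column 402 is about 14 mm, so the plunger is next.

Call:
{"fn": "jog_arm", "kwargs": {"moves": [{"x": 0, "y": 1.5, "z": -0.3, "roll": 0}, {"x": 0, "y": 3, "z": -0.3, "roll": 0}, {"x": 0, "y": 4, "z": -0.3, "roll": 0}, {"x": 0, "y": 4, "z": -0.3, "roll": 0}]}}

```text
time: 15.18
tcp_pos: [0.5497, 0.0066, 0.0404]
orientation: [-3.136, 0.0, 1.503]
force: [-13.3, -0.4, 13.3]
finger_gap: 0.385
```

Call:
{"fn": "jog_arm", "kwargs": {"moves": [{"x": 0, "y": 1.5, "z": 0, "roll": 0}, {"x": 0, "y": 3, "z": 0, "roll": 0}, {"x": 0, "y": 4, "z": 0, "roll": 0}, {"x": 0, "y": 4, "z": 0, "roll": 0}]}}

```text
time: 15.68
tcp_pos: [0.5527, 0.0064, 0.0405]
orientation: [-3.134, 0.0, 1.503]
force: [-17.3, 0.6, 16.4]
finger_gap: 0.381
```

Run:
```python
from h import *
to(.562,.0058,.0405,86.1)
from bench import optics
c=optics.capture('side');np.savez('side3.npz',**c)
cv2.imwrite('pics/i.png',cv2.resize(c['image'][130:220,200:320],None,fx=6,fy=6,interpolation=cv2.INTER_CUBIC))
```

```text
shift [ 0.1  9.3 -0.1] roll 0.0 | yaw 86.12 pos [0.5527 0.0064 0.0405] F [-17.3   0.6  16.4] t 15.675 q6 -1.63
```

View pics/i.png

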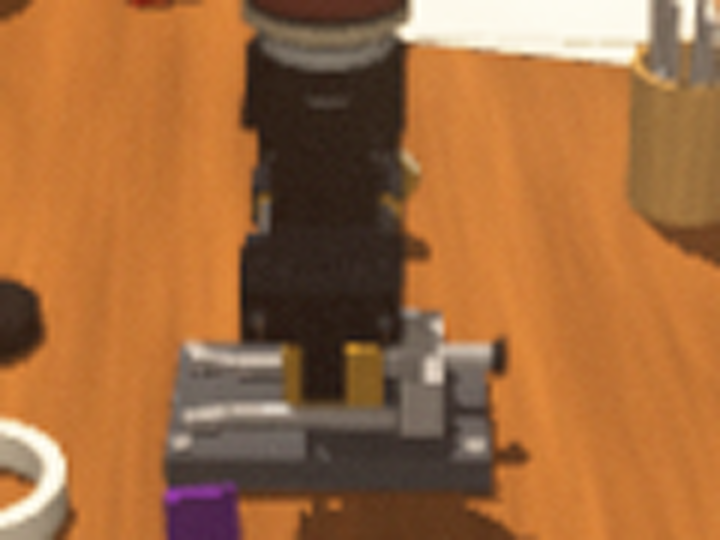

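The plunger is being pressed in: the rod's tail has moved out to (500,355), and the block hasn't slipped in the grip. The plate load has risen to about 20 N, so I'll lift slightly while continuing.

Call:
{"fn": "jog_arm", "kwargs": {"moves": [{"x": 0, "y": 0, "z": -0.7, "roll": 0}, {"x": 0, "y": 1, "z": -0.7, "roll": 0}, {"x": 0, "y": 2, "z": -0.7, "roll": 0}, {"x": 0, "y": 2, "z": -0.7, "roll": 0}]}}

```text
time: 16.23
tcp_pos: [0.5542, 0.0063, 0.0405]
orientation: [-3.133, 0.0, 1.503]
force: [-17.5, -0.6, 13.1]
finger_gap: 0.383
```

Run:
```python
from h import *
to(.562,.0058,.0405,86.1)
```

```text
shift [ 0.   7.9 -0.1] roll 0.0 | yaw 86.12 pos [0.5542 0.0063 0.0405] F [-17.5  -0.6  13.1] t 16.225 q6 -1.63
```

Call:
{"fn": "jog_arm", "kwargs": {"moves": [{"x": 0, "y": 0, "z": -0.8, "roll": 0}, {"x": 0, "y": 1, "z": -0.8, "roll": 0}, {"x": 0, "y": 2, "z": -0.8, "roll": 0}, {"x": 0, "y": 2, "z": -0.8, "roll": 0}]}}

```text
time: 16.73
tcp_pos: [0.5556, 0.0062, 0.0406]
orientation: [-3.132, 0.0, 1.503]
force: [-16.2, 0.4, 10.2]
finger_gap: 0.384
```

Call:
{"fn": "jog_arm", "kwargs": {"moves": [{"x": 0, "y": 1, "z": -0.3, "roll": 0}, {"x": 0, "y": 2, "z": -0.3, "roll": 0}, {"x": 0, "y": 2, "z": -0.3, "roll": 0}]}}

```text
time: 17.1
tcp_pos: [0.5571, 0.0061, 0.0406]
orientation: [-3.131, 0.0, 1.503]
force: [-17.1, -0.1, 9.5]
finger_gap: 0.385
```

Run:
```python
from h import *
to(.562,.0058,.0405,86.1)
from bench import optics
c=optics.capture('side');np.savez('side3.npz',**c)
cv2.imwrite('pics/j.png',cv2.resize(c['image'][160:210,230:300],None,fx=10,fy=10,interpolation=cv2.INTER_CUBIC))
```

```text
shift [0.  4.9 0. ] roll 0.0 | yaw 86.12 pos [0.5571 0.0061 0.0406] F [-17.1  -0.1   9.5] t 17.1 q6 -1.63
```

View pics/j.png

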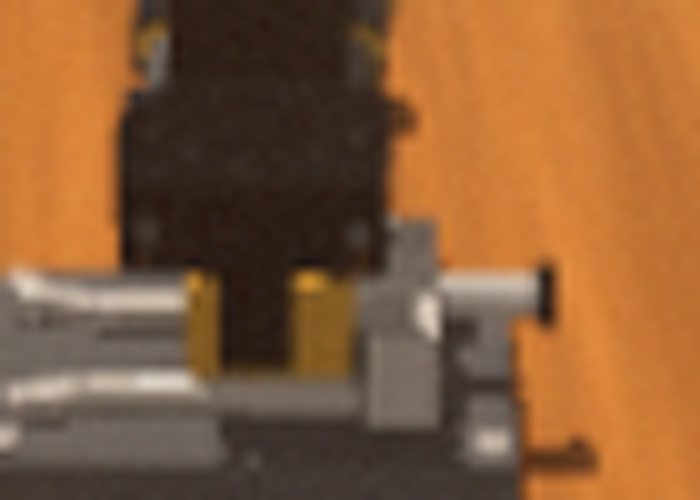

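The block's front is at column 355 and the shoulder at column 370, so about 4–5 mm remain. I'll take smaller steps from here.

Call:
{"fn": "jog_arm", "kwargs": {"moves": [{"x": 0, "y": 0.7, "z": -0.3, "roll": 0}, {"x": 0, "y": 1.4, "z": -0.3, "roll": 0}, {"x": 0, "y": 2, "z": -0.3, "roll": 0}, {"x": 0, "y": 2, "z": -0.3, "roll": 0}]}}

```text
time: 17.65
tcp_pos: [0.5585, 0.006, 0.0406]
orientation: [-3.129, 0.0, 1.503]
force: [-19.6, -0.1, 9.3]
finger_gap: 0.389
```

Call:
{"fn": "jog_arm", "kwargs": {"moves": [{"x": 0, "y": 0.5, "z": -0.3, "roll": 0}, {"x": 0, "y": 1, "z": -0.3, "roll": 0}, {"x": 0, "y": 1, "z": -0.3, "roll": 0}]}}

```text
time: 18.02
tcp_pos: [0.5591, 0.006, 0.0406]
orientation: [-3.129, 0.0, 1.503]
force: [-18.8, 0.2, 8.9]
finger_gap: 0.383
```

Call:
{"fn": "jog_arm", "kwargs": {"moves": [{"x": 0, "y": 0.5, "z": 0, "roll": 0}, {"x": 0, "y": 1, "z": 0, "roll": 0}, {"x": 0, "y": 1, "z": 0, "roll": 0}]}}

```text
time: 18.4
tcp_pos: [0.5599, 0.0059, 0.0407]
orientation: [-3.128, 0.0, 1.503]
force: [-18.9, -0.5, 9.9]
finger_gap: 0.389
```

Call:
{"fn": "jog_arm", "kwargs": {"moves": [{"x": 0, "y": 0.5, "z": 0, "roll": 0}, {"x": 0, "y": 1, "z": 0, "roll": 0}, {"x": 0, "y": 1, "z": 0, "roll": 0}]}}

```text
time: 18.77
tcp_pos: [0.5606, 0.0059, 0.0406]
orientation: [-3.127, 0.0, 1.503]
force: [-21.5, -0.1, 10.2]
finger_gap: 0.386
```

Call:
{"fn": "jog_arm", "kwargs": {"moves": [{"x": 0, "y": 0.5, "z": 0, "roll": 0}, {"x": 0, "y": 0.8, "z": 0, "roll": 0}, {"x": 0, "y": 0.8, "z": 0, "roll": 0}]}}

```text
time: 19.15
tcp_pos: [0.5606, 0.0059, 0.0407]
orientation: [-3.126, 0.0, 1.503]
force: [-24.3, -0.7, 13.7]
finger_gap: 0.384
```

Run:
```python
from h import *
to(.562,.0058,.0405,86.1)
from bench import optics
c=optics.capture('side');np.savez('side3.npz',**c)
cv2.imwrite('pics/k.png',cv2.resize(c['image'][160:210,230:300],None,fx=10,fy=10,interpolation=cv2.INTER_CUBIC))
```

```text
shift [0.  1.4 0.1] roll 0.0 | yaw 86.13 pos [0.5606 0.0059 0.0407] F [-24.3  -0.7  13.7] t 19.15 q6 -1.63
```

View pics/k.png

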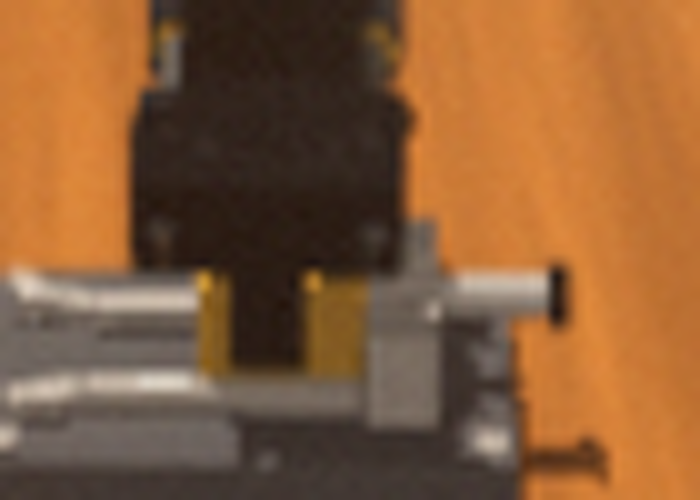

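The block's front now meets the shoulder at column 368 with no gap. The TCP stalled at 0.5606 while the force rose, so the shoulders have been reached. I'll add a modest hold force.

Call:
{"fn": "jog_arm", "kwargs": {"moves": [{"x": 0, "y": 0.5, "z": 0, "roll": 0}, {"x": 0, "y": 1, "z": 0, "roll": 0}, {"x": 0, "y": 1, "z": 0, "roll": 0}]}}

```text
time: 19.58
tcp_pos: [0.5606, 0.0059, 0.0406]
orientation: [-3.123, 0.0, 1.503]
force: [-27.3, 0.8, 17.8]
finger_gap: 0.383
```

Call:
{"fn": "jog_arm", "kwargs": {"moves": [{"x": 0, "y": 0.5, "z": 0, "roll": 0}, {"x": 0, "y": 1, "z": 0, "roll": 0}, {"x": 0, "y": 1, "z": 0, "roll": 0}, {"x": 0, "y": 1, "z": 0, "roll": 0}]}}

```text
time: 20.08
tcp_pos: [0.5607, 0.0059, 0.0407]
orientation: [-3.121, 0.0, 1.503]
force: [-32.2, -0.3, 21.8]
finger_gap: 0.386
```

Run:
```python
from h import *
to(.562,.0058,.0405,86.1)
from bench import optics
for n in('side','top'):
    c=optics.capture(n);np.savez(n+'4.npz',**c)
    if n=='side': cv2.imwrite('pics/l.png',cv2.resize(c['image'][160:210,230:300],None,fx=10,fy=10,interpolation=cv2.INTER_CUBIC))
    else: cv2.imwrite('pics/l2.png',cv2.resize(c['image'],(800,600)))
to(.562,.0058,.0405,86.1)
P=pts(c);Z=P[...,2];hsv=cv2.cvtColor(c['image'],cv2.COLOR_BGR2HSV)
m=np.zeros((384,512),bool);m[170:225,80:180]=1
Q=P[m&(Z>0.07)&(Z<.1)&(hsv[...,2]<75)&(P[...,1]<0.3)];print(len(Q),Q.mean(0),cv2.minAreaRect((Q[:,:2]*1000).astype(np.float32)))
```

```text
shift [-0.   1.3  0.1] roll 0.0 | yaw 86.14 pos [0.5607 0.0059 0.0407] F [-32.2  -0.3  21.8] t 20.075 q6 -1.63
shift [0.  1.3 0.2] roll 0.0 | yaw 86.13 pos [0.5607 0.0059 0.0407] F [-33.4   0.2  22.2] t 20.175 q6 -1.63
59 [0.54345239 0.24426105 0.08899191] ((543.8602294921875, 244.26519775390625), (50.25656509399414, 10.947970390319824), 64.66014099121094)
```

View pics/l.png

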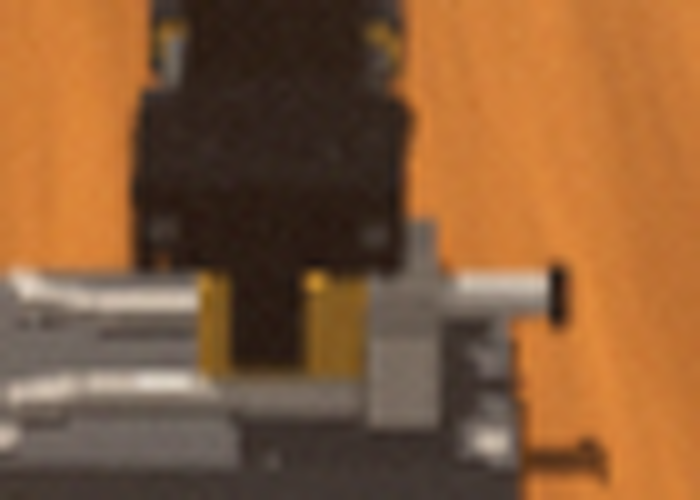

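View pics/l2.png

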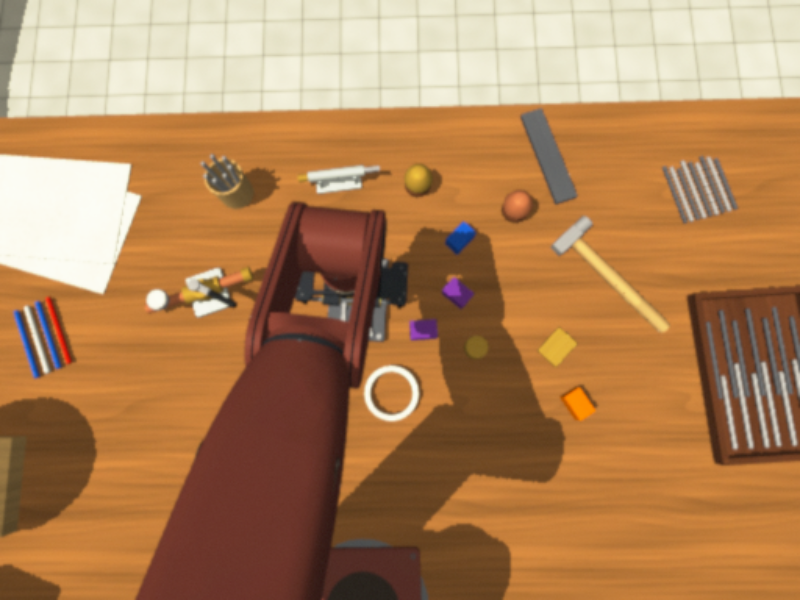

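Call:
{"fn": "jog_arm", "kwargs": {"moves": [{"x": 0, "y": 0, "z": 0, "roll": 0}, {"x": 0, "y": 0, "z": 0, "roll": 0}, {"x": 0, "y": 0, "z": 0, "roll": 0}, {"x": 0, "y": 0, "z": 0, "roll": 0}, {"x": 0, "y": 0, "z": 0, "roll": 0}]}}

```text
time: 20.8
tcp_pos: [0.5607, 0.0059, 0.0407]
orientation: [-3.121, 0.0, 1.503]
force: [-32.9, 0.3, 21.0]
finger_gap: 0.382
```

The forces and pose are steady, so I'm handing in.

```bash
python3 -c "
from bench import order
print(order.close_job())"
```

```text
the job is handed in; nothing more can be done
None
```

I turned the air valve to half open, then set the brass block in the channel and pushed it home against the plunger and shoulders. I handed in at about 20.8 s, still gripping it at a 60 N setting. The hand-in gives no verdict, so the result rests on my own checks.

- **Valve:** the last picture shows the lever about 45° from shut, matching the earlier measurement of 45.5°.
- **Block home:** the side view shows no gap between block and shoulders. The tool stopped advancing while the force rose, and the plunger's tail had moved out by about its full stroke.
- **Push force:** it held steady at about 33 N. Taking off the 14 N spring and plate friction, I estimate 11–19 N on the shoulders; this was not measured directly.
- **Straightness:** the tool was 0.1° or less off the fixture axis. The block's own angle was hidden by the arm.
- **Other things:** in the last top view nothing else on the bench looked moved. The ink tin was hidden by the arm in that view.

Three checks disagreed or were less clean:
- **Block in the grip:** the side view before insertion suggested the block sat about 5 mm forward, but the final stop position fits about 1–2 mm.
- **Fixture centre line:** estimates from the plate and from the rails differed by about 1 mm.
- **Tool tilt:** the push tilted the tool about 1.2° and pressed the block on the plate with roughly 25 N.

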